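Start a calibration on the bench scale

ROBOT

A 6-joint arm with a two-finger parallel gripper is mounted at the origin on the work surface. World frame = base frame: x ahead of the robot, y to its left, z up, the work surface at z = 0. Lengths are in m, angles in rad, forces in N, time in s.
With the tool pointing down it reaches from about 0.325 to 0.9 m from the base axis. Payload 3.5 kg.
Tool frame: the origin (TCP) lies at the very end of the fingers, on their centre line; the grasp point (between the pads) lies 19 mm behind it; z points along the fingers, y is the direction in which the jaws open and shut (so a half turn about z gives the same grasp; the last joint's range is limited). The gripper opens to 85 mm and grips with 20 to 120 N. Pads are 22 mm wide; open, the fingers measure 114 mm over their backs; the gripper's body (76 mm by 85 mm) begins 54 mm behind the grasp point. The pads swing forward as they close: fully open they stand 13 mm farther back than shut.
Start: joints at [1.058, 0.276, -0.026, 1.268, 0, 1.467], TCP at [0.249, 0.573, 0.197] pointing down, gripper open.
Joint ranges: [-3.12, 3.12], [-0.85, 1.88], [-1.08, 1.24], [-1.95, 2.15], [-1.57, 1.53], [-3.14, 3.14]. Speed limits (rad/s): [2.57, 2.57, 3.14, 3.14, 3.14, 3.14].

INTERFACE

Orientations are given as a rotation vector (axis times angle).
In Python, from rig import r gives the robot as it stands. The module is installed in compiled form; this text tells all that it offers.
- The arm moves only by the shell command python3 -m jog 'ROWS' [FORCE]. ROWS is text: rows parted by semicolons, each of 7 numbers parted by spaces: the opening, from 0 (shut) to 1 (fully open), then the shift along the tool's x, y, z in m, then the turn, a rotation vector about the tool's x, y, z in rad. A call has 1 to 20 rows; each row is the pose to reach, as a shift and turn from the pose commanded when the call began, along the tool's axes at that moment; what a row does not reach only later rows make up. A row lasts 1/10 s, in which the tool goes at most 50 mm and 8.59 degrees, less where a joint would pass 70% of its speed; a pose out of reach is approached as far as the arm can. A call with a gripper value outside its range is refused whole. The fingers move at their own pace and stop on an object; FORCE is the grip in N (left out, the last holds). Time passes only in rows, so rows that repeat a pose let the fingers close. It gives the time, the measured TCP pose, the force and the opening at its end, in the units of the state.
- r.read_state(): the state, without advancing time (a new reading comes with each control period).
- r.grab_frame(name): name is "scene" or "top" or "wrist"; returns a dict with "color" (384x512x3 uint8, red, green, blue), "vertical_fov" (degrees; the focal length in pixels is half the picture's height over the tangent of half this angle, whatever the lens; pixels are square), "cx", "cy" (the principal point, pixels), "rvec" (rotation vector, rad) and "tvec" (3), from world to camera coordinates, as OpenCV has them. Camera axes: x right, y down, z forward; pixel columns grow to the right and rows downward; lengths in m; the calibration is good to about 2 mm. The wrist camera is an equidistant fisheye: a pixel r from the principal point sees the ray r / f radians off the axis. A picture is of the moment at which its call begins. There is no depth.
- r.finish_job(): hands the job in, once; it reports no verdict.
Trained networks look in the newest picture that a camera, given by its name, has taken for a name from the list of things; names that differ only in an ending like _2 or _b are one class to them, and where a whole thing is asked for, a point or a joint stands for the part that bears it (a point fixed in the world has none). Each returns a list of dicts, best first, with "conf" (0 to 1); they miss things now and then, are a little off and sometimes report something else, mostly with a low value. They report only what shows in the picture. A call takes as long as a camera call.
- r.cut_out(target, camera): "mask" (384x512 bool, what is visible of it) and "pixel" ([row, column] in pixels, amid what is visible of it).
- r.landmark_of(target, camera): "pixel" ([row, column] in pixels: a listed point, or the origin of a listed thing).
The state is a dict: "t": time; "joint_pos": joint angles; "qvel": joint speeds; "joint_torque": joint torques, N m; "eef_pos": TCP position; "eef_rot": TCP orientation; "ft_force": force on the tool from outside, world axes, zero at the start; "wrist_torque": the same for the moment, N m; "opening": finger opening in m.
Only numpy, scipy, OpenCV 4.12 (cv2) and the standard library are available. Lean on these libraries where they do the work, as an engineer would, in place of code of your own. Each camera call takes 0.05 s, during which the arm holds its last target.

TASK

Get the bench scale ready for calibration: press the green power key fully down and let it come up, then press the blue zero key fully down and let it come up; then, with the yellow-handled stylus from the tool block, reach through the round access hole in the panel, push the red calibration key down and keep it down. Finish while still holding the stylus on the key with the key down for the scale to enter its calibration mode; do not press the grey keys or touch the weighing pan, push gently, and don't disturb the other things on the bench.

Things in the scene. Friction and masses are not known exactly. Their poses are not given: they have to be found in the camera images.
- power_key_top (a point): Centre of the top face of the GREEN power key, left end of the key row (seen from the front of the scale), 62 mm above the bench. Round spring key, 18 mm across, standing 6 mm proud of the panel; it moves straight down 4 mm, starting at about 1.6 N and bottoming at about 5 N, and springs back. The five keys stand in a row at 36 mm spacing: green, three grey, blue. The point's axes are the scale's: z up, x from the front (key side) towards the pan, y to the left along the row.
- power_key (a joint): Travel of the green power key in m: 0 up, 0.004 fully down.
- zero_key_top (a point): Centre of the top face of the BLUE zero key, right end of the key row, 144 mm from the green key, 62 mm above the bench. Round spring key, 18 mm across, standing 6 mm proud of the panel; it moves straight down 4 mm, starting at about 1.6 N and bottoming at about 5 N, and springs back. 
- zero_key (a joint): Travel of the blue zero key in m: 0 up, 0.004 fully down.
- units_key (a joint): Travel of the grey key next to the green one (36 mm from it), in m, 0 up, 0.004 down. Not to be pressed.
- mode_key (a joint): Travel of the middle grey key, in m. Not to be pressed.
- print_key (a joint): Travel of the grey key next to the blue one (36 mm from it), in m. Not to be pressed.
- access_hole (a point): Centre of the mouth of the round calibration access hole (13 mm across, black ring round it) in the off-white panel, at the panel's right-hand back corner, 58 mm behind the key row and 13 mm farther right than the blue key. The mouth is level with the panel's top, 56 mm above the bench. The hole is vertical and 20 mm deep; axes as the scale's: z up out of the hole, x from the keys towards the pan, y left.
- cal_key_top (a point): Centre of the top of the red recessed calibration key, 11 mm across, at the bottom of the access hole, 10 mm below the mouth while up (46 mm above the bench). Spring key: moves straight down 4 mm, starting at about 1.6 N and bottoming at about 5 N. Moves with the key.
- cal_key (a joint): Travel of the red calibration key in m: 0 up, 0.004 fully down.
- scale: Bench scale, off-white, 320 x 240 mm, fixed to the bench. Origin on the bench (z = 0) under the centre of its 110 mm deep control panel, whose top is 56 mm up; x runs from the front edge (x = -55 mm, keys at x = -28 mm) back to the weighing end (x = 265 mm), y to the left, z up. A display bezel 62 mm above the bench lies behind the keys, at x = 4 to 50 mm, y = -32 to 102 mm; beyond x = 55 mm the housing rises to 70 mm.
- pan: Stainless weighing pan of the scale, 180 x 210 mm, its centre 160 mm behind the panel's centre, its top 82 mm above the bench; its front edge is 40 mm behind the middle of the access hole. To be left untouched.
- stylus_grip (a point): Centre (half-way up) of the YELLOW handle of the stylus: a round handle 16 mm across and 85 mm long with two thin black bands, ending in a blunt white nylon rod 5 mm across and 55 mm long that points down. It stands upright in one of the three holes of the tool block, rod in the hole, handle bottom on the block's top; this point is then 107 mm above the bench. The handle runs 42 mm up and 42 mm down from here. z points from the rod's end up the handle; 25 to 49 g.
- stylus_tip (a point): Blunt free end of the stylus's white rod, 97.5 mm below the handle's centre on its axis; stands 10 mm above the bench at the start.
- tool_block: Pale wooden tool block, 60 x 190 mm and 65 mm high, fixed. Origin under its centre on the bench; y along its length, z up. Three vertical through holes 9 mm across lie at y = -60, 0 and 60 mm, one tool in each, in any order.
- screwdriver_grip (a point): Centre of the RED handle (22 mm across, 80 mm long, top 145 mm above the bench) of a screwdriver that stands in the tool block. Bystander.
- file_grip (a point): Centre of the DARK WOOD handle (20 mm across, 75 mm long, top 140 mm above the bench) of a small file that stands in the tool block. Bystander.
- check_weight: Brass check weight with a knob, 38 mm across, 66 mm high, standing on the bench to the right of the scale. Origin under its centre. Bystander.
- mixing_cup: Clear plastic mixing cup, 72 mm across, 95 mm high, standing behind the tool block. Origin under its centre. Bystander.
- spray_bottle: Grey spray bottle with a white head, 75 mm across, 240 mm high, at the right of the bench. Bystander.
- glove_carton: Blue carton, 70 x 100 x 170 mm, at the left of the bench. Bystander.

How it is judged:
On the way, in this order (a step that is already met when the one before it is completed fails the run):
1. the green power key is pressed down (value of joint power_key above 0.003 m and value of joint each of zero_key, cal_key below 0.001 m), for 0.05 s.
2. the power key is up again and the blue zero key is pressed down (value of joint zero_key above 0.003 m and value of joint each of power_key, cal_key below 0.001 m), for 0.05 s.
3. both keys are up, and the calibration key is held down by the gripped stylus through the access hole (value of joint each of power_key, zero_key below 0.001 m and value of joint cal_key above 0.0025 m and distance between stylus_tip and cal_key_top below 0.007 m and z of stylus_tip in the frame of access_hole below -0.009 m and contact force between stylus and the fingers above 2 N), for 0.5 s.
At the end, for the whole second after the job is handed in: Through the last second the calibration key is pressed at least 2.5 mm of its 4 mm by the stylus's rod (end in the access hole at least 9 mm below the mouth and within 7 mm of the key's top centre), the stylus is gripped by the robot, and the power and zero keys are up (within 1 mm) (all of step 3); the arm keeps its last pose, push and grip.
It fails at once if a grey key is pressed (over 2 mm) (value of joint any of units_key, mode_key, print_key above 0.002 m).
It fails at once if the weighing pan is touched (over 1 N) (contact force between pan and anything else above 1 N).
It fails at once if the scale is pushed with more than 40 N (contact force between scale and stylus above 40 N or contact force between scale and the arm above 40 N or contact force between scale and the fingers above 40 N).
It fails at once if another thing is moved by more than 30 mm (distance of any of screwdriver_grip, file_grip, check_weight, mixing_cup, spray_bottle, glove_carton from where it was at the start of the episode above 0.03 m).
It also fails if it takes over 72 s, if anything falls off the work surface, if the arm or the gripper's body presses on something with over 40 N, if the wrist force passes 120 N, or if a joint passes its speed limit or range.

## Working session

There is one attempt and no reset: what is moved stays moved. The work goes in short steps, Python scripts to look and compute and a shell command to move; the robot and the scene stay as the last step left them, time stands still between calls to the robot, and variables do not carry over. Pictures are saved under pics/ and viewed, and the job is handed in when it is done.

```bash
mkdir -p pics; cat > h.py <<'E'
import numpy as np, cv2
from rig import r
from scipy.spatial.transform import Rotation as R
def cam(n):
    f=r.grab_frame(n); f['R']=cv2.Rodrigues(np.array(f['rvec'],float))[0]; f['t']=np.array(f['tvec'],float).ravel()
    f['f']=f['color'].shape[0]/2/np.tan(np.radians(f['vertical_fov'])/2); f['n']=n
    return f
def ray(f,px):
    x=(px[1]-f['cx'])/f['f']; y=(px[0]-f['cy'])/f['f']
    if f['n']=='wrist':
        th=np.hypot(x,y); s=np.sin(th)/max(th,1e-9); d=np.array([x*s,y*s,np.cos(th)])
    else: d=np.array([x,y,1.])
    d=f['R'].T@d; o=-f['R'].T@f['t']
    return o,d/np.linalg.norm(d)
def onz(f,px,z):
    o,d=ray(f,px); return o+d*(z-o[2])/d[2]
def proj(f,p):
    c=f['R']@np.array(p)+f['t']
    if f['n']=='wrist':
        th=np.arctan2(np.hypot(c[0],c[1]),c[2]); k=th/max(np.hypot(c[0],c[1]),1e-9); return np.array([f['cy']+f['f']*k*c[1],f['cx']+f['f']*k*c[0]])
    return np.array([f['cy']+f['f']*c[1]/c[2],f['cx']+f['f']*c[0]/c[2]])
def tri(rs):
    A=sum(np.eye(3)-np.outer(d,d) for o,d in rs); b=sum((np.eye(3)-np.outer(d,d))@o for o,d in rs)
    return np.linalg.solve(A,b)
def save(f,name): cv2.imwrite('pics/'+name,f['color'][:,:,::-1])
E
python3 - <<'E'
from h import *
np.set_printoptions(precision=4,suppress=True)
s=r.read_state(); print(s)
names=dict(power_key_top=.062,zero_key_top=.062,access_hole=.056,cal_key_top=.046,stylus_grip=.107,screwdriver_grip=.105,file_grip=.1025,check_weight=0,mixing_cup=0,spray_bottle=0,glove_carton=0,scale=0,tool_block=0)
for c in ['scene','top','wrist']:
    f=cam(c); save(f,c+'0.png'); print(c,f['f'],f['cx'],f['cy'],-f['R'].T@f['t'])
    for n,z in names.items():
        try:
            l=r.landmark_of(n,c)[:2]
            for d in l: print(' ',n,round(d['conf'],2),d['pixel'],onz(f,d['pixel'],z))
        except Exception as e: print(n,e)
E
```

```text
{'t': 0.0, 'joint_pos': array([ 1.0576,  0.2771, -0.0279,  1.268 , -0.    ,  1.4674]), 'qvel': array([-0.0001, -0.0003, -0.0012,  0.0004, -0.0014,  0.    ]), 'joint_torque': array([  0.0006, -44.5515,  29.5201,   0.0165,   0.0002,   0.    ]), 'eef_pos': array([0.2486, 0.5725, 0.1955]), 'eef_rot': array([-0.639 , -3.0752,  0.0032]), 'ft_force': array([ 0.0364, -0.8591, -0.123 ]), 'wrist_torque': array([ 0.0077, -0.0165,  0.0951]), 'opening': 0.08536438036372378}
scene 401.9295275884486 255.03453063630894 195.14515777061408 [1.4404 0.8138 0.927 ]
  access_hole 0.62 [214.0, 273.9] [0.5503 0.0951 0.056 ]
  access_hole 0.37 [190.5, 226.0] [ 0.5591 -0.1397  0.056 ]
  stylus_grip 0.52 [173.2, 236.6] [ 0.4985 -0.1394  0.107 ]
  screwdriver_grip 0.49 [169.0, 225.0] [ 0.5041 -0.1984  0.105 ]
  screwdriver_grip 0.41 [162.6, 213.1] [ 0.501  -0.2709  0.105 ]
  file_grip 0.49 [168.5, 226.0] [ 0.4959 -0.2013  0.1025]
  check_weight 0.64 [219.7, 252.5] [0.5732 0.012  0.    ]
  check_weight 0.29 [209.6, 205.4] [ 0.6482 -0.1658  0.    ]
  mixing_cup 0.71 [208.1, 205.0] [ 0.6426 -0.1742  0.    ]
  glov
[... 610 characters left out ...]
t 0.55 [198.2, 250.4] [0.5667 0.0025 0.    ]
  check_weight 0.21 [202.5, 227.5] [0.548  0.0937 0.    ]
  mixing_cup 0.57 [184.5, 294.3] [ 0.625  -0.1741  0.    ]
  spray_bottle 0.8 [224.6, 396.4] [ 0.468  -0.5811  0.    ]
  spray_bottle 0.37 [183.5, 292.5] [ 0.629  -0.1668  0.    ]
  glove_carton 0.7 [212.1, 298.5] [ 0.5132 -0.19    0.    ]
  glove_carton 0.6 [214.6, 99.7] [0.4931 0.5961 0.    ]
  scale 0.67 [212.9, 205.0] [0.5052 0.182  0.    ]
  tool_block 0.56 [213.9, 301.4] [ 0.5061 -0.2016  0.    ]
wrist 297.3186396354542 261.684474334387 192.80518514119944 [0.1772 0.604  0.373 ]
  glove_carton 0.73 [297.8, 334.6] [0.4943 0.593  0.    ]
  scale 0.56 [359.3, 134.8] [0.509  0.1794 0.    ]
```

View pics/scene0.png

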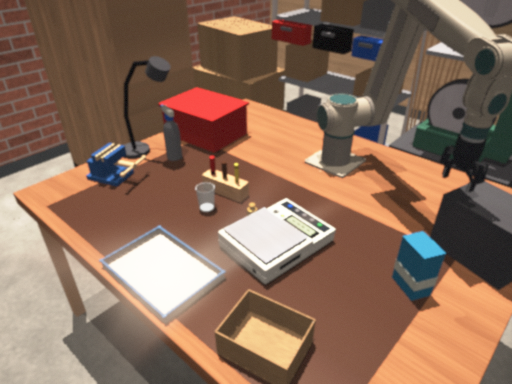

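View pics/top0.png

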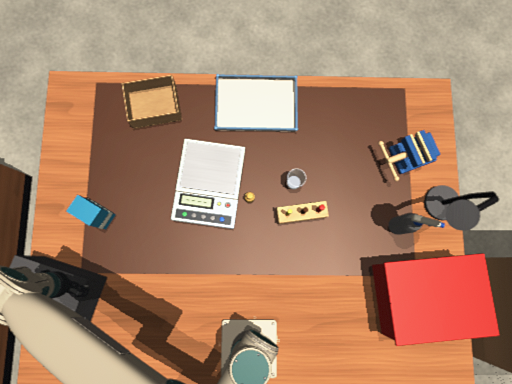

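View pics/wrist0.png

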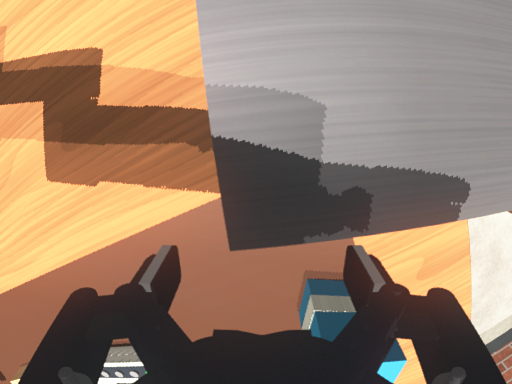

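```bash
python3 - <<'E'
import cv2
a=cv2.imread('pics/top0.png')[130:240,160:340]; cv2.imwrite('pics/top0z.png',cv2.resize(a,None,fx=4.4,fy=4.4,interpolation=cv2.INTER_CUBIC))
a=cv2.imread('pics/scene0.png')[145:285,190:345]; cv2.imwrite('pics/scene0z.png',cv2.resize(a,None,fx=4.2,fy=4.2,interpolation=cv2.INTER_CUBIC))
E
```

```text
(no output)
```

View pics/top0z.png

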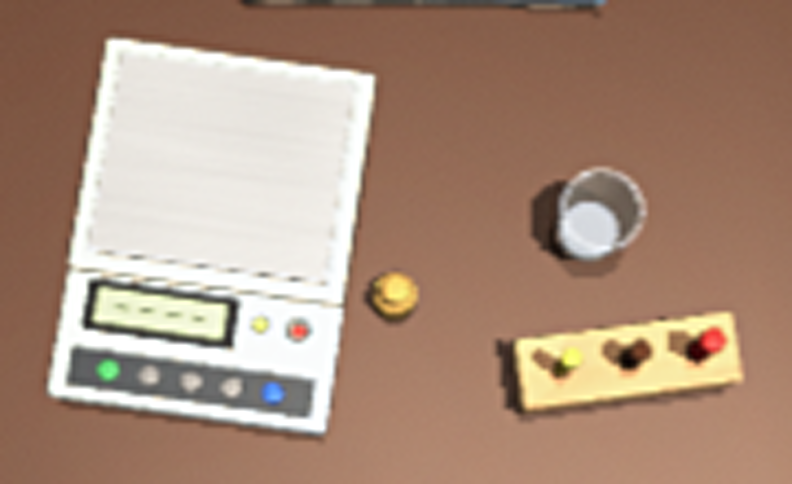

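View pics/scene0z.png

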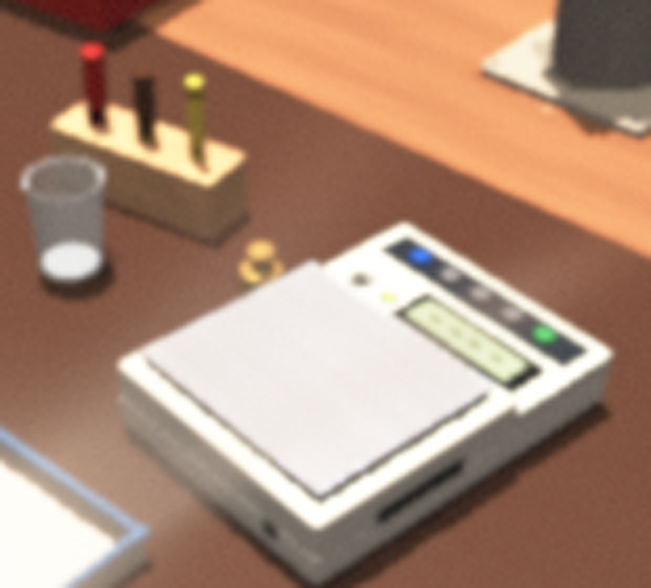

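```bash
python3 - <<'E'
from h import *
np.set_printoptions(precision=4,suppress=True)
f=cam('top')
def z(x,y): return (130+(y+.5)/4.4-.5,160+(x+.5)/4.4-.5)
g=onz(f,z(108,370),.062); b=onz(f,z(274,392),.062); h=onz(f,z(298,328),.056)
print(g,b,h,np.linalg.norm(g-b))
u=(g-b)/np.linalg.norm(g-b); print('yaw',np.degrees(np.arctan2(-u[0],u[1])))
print('sty top',onz(f,z(571,357),.1495),'driver',onz(f,z(712,340),.145),'file',onz(f,z(640,350),.14))
print([onz(f,z(*p),.065) for p in [(514,340),(734,312),(743,378),(526,411)]])
fs=cam('scene')
for n,p in dict(blue=(421,257),green=(544,334)).items(): print(n,onz(fs,(145+p[1]/4.2,190+p[0]/4.2),.062))
print('sty',onz(fs,(145+80/4.2,190+194/4.2),.1495))
s=r.read_state(); print(R.from_rotvec(s['eef_rot']).as_matrix())
E
```

```text
[0.4938 0.2549 0.062 ] [0.4765 0.1111 0.062 ] [0.5335 0.0917 0.056 ] 0.14486696542467212
yaw -6.855135233944267
sty top [ 0.4994 -0.1365  0.1495] driver [ 0.5156 -0.2538  0.145 ] file [ 0.5071 -0.1948  0.14  ]
[array([ 0.5242, -0.0966,  0.065 ]), array([ 0.5514, -0.2893,  0.065 ]), array([ 0.4935, -0.2959,  0.065 ]), array([ 0.4625, -0.107 ,  0.065 ])]
blue [0.4807 0.1142 0.062 ]
green [0.4976 0.2542 0.062 ]
sty [ 0.5003 -0.1381  0.1495]
[[-0.9172  0.3984  0.    ]
 [ 0.3984  0.9172 -0.    ]
 [-0.     -0.     -1.    ]]
```

```bash
P="0"; python3 -m jog '0 -0.3536 -0.1931 0.05 0 0 1.16;0 -0.3536 -0.1931 0.05 0 0 1.16;0 -0.3536 -0.1931 0.05 0 0 1.16;0 -0.3536 -0.1931 0.05 0 0 1.16;0 -0.3536 -0.1931 0.05 0 0 1.16;0 -0.3536 -0.1931 0.05 0 0 1.16;0 -0.3536 -0.1931 0.05 0 0 1.16;0 -0.3536 -0.1931 0.05 0 0 1.16;0 -0.3536 -0.1931 0.077 0 0 1.16;0 -0.3536 -0.1931 0.077 0 0 1.16;0 -0.3536 -0.1931 0.077 0 0 1.16;0 -0.3536 -0.1931 0.077 0 0 1.16'
python3 - <<'E'
from h import *
np.set_printoptions(precision=4,suppress=True)
s=r.read_state(); print(s['t'],s['eef_pos'],s['ft_force'],s['opening'],s['joint_pos']);print(R.from_rotvec(s['eef_rot']).as_matrix())
for c in ['wrist','top']:
    f=cam(c); save(f,c+'1.png')
    for p in ([.496,.2545,.062],[.4786,.1125,.062],[.5347,.0927,.056]): print(proj(f,p))
    for n in ['power_key_top','zero_key_top','access_hole']:
        print(n,[(round(d['conf'],2),d['pixel'],onz(f,d['pixel'],.062)) for d in r.landmark_of(n,c)[:2]])
E
```

```text
t: 3.4
eef_pos: [0.4963, 0.2564, 0.1207]
eef_rot: [2.218, 2.224, 0.002]
ft_force: [-0.2, -0.0, -0.4]
opening: 0.0002
3.4 [0.4963 0.2564 0.1207] [-0.236  -0.0247 -0.3609] 0.0001876018112823994 [ 0.3609  0.2108 -0.277   1.0818  0.0003  1.929 ]
[[-0.0026  1.      0.001 ]
 [ 1.      0.0026  0.0007]
 [ 0.0007  0.001  -1.    ]]
[197.6874 261.5801]
[325.3015 244.6722]
[333.8941 296.0882]
power_key_top [(0.87, [203.0, 258.4], array([0.4933, 0.2498, 0.062 ]))]
zero_key_top []
access_hole []
[213.1331 184.2841]
[218.1542 221.5196]
[203.8471 227.0995]
power_key_top []
zero_key_top []
access_hole [(0.77, [202.9, 228.0], array([0.5376, 0.0891, 0.062 ]))]
```

View pics/wrist1.png

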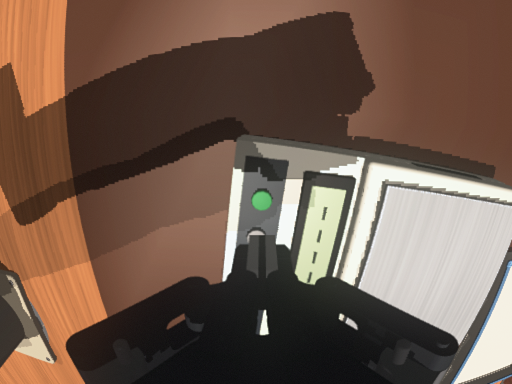

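```bash
python3 - <<'E'
from h import *
np.set_printoptions(precision=4,suppress=True)
for c in ['wrist','top','scene']:
    f=cam(c); im=f['color']; h=cv2.cvtColor(im,cv2.COLOR_RGB2HSV)
    for nm,lo,hi in [('g',45,80),('b',105,125)]:
        m=((h[:,:,0]>lo)&(h[:,:,0]<hi)&(h[:,:,1]>100)&(h[:,:,2]>80)).astype(np.uint8)
        n,l,st,ce=cv2.connectedComponentsWithStats(m)
        for i in range(1,n):
            p=onz(f,ce[i][::-1],.062)
            if st[i,4]>3 and np.hypot(p[0]-.487,p[1]-.18)<.12: print(c,nm,st[i,4],ce[i],p)
E
```

```text
wrist g 312 [261.359  199.5641] [0.4958 0.2524 0.062 ]
top g 19 [184.2105 213.6316] [0.4941 0.2547 0.062 ]
top b 19 [221.6316 218.7895] [0.4762 0.112  0.062 ]
scene g 12 [319.3333 224.5   ] [0.498  0.2537 0.062 ]
scene b 19 [289.4211 205.6842] [0.4803 0.11   0.062 ]
```

```bash
python3 -m jog '0 -0.003 0 0.03 0 0 0;0 -0.003 0 0.053 0 0 0;0 -0.003 0 0.053 0 0 0;0 -0.003 0 0.056 0 0 0;0 -0.003 0 0.056 0 0 0'; python3 -m jog '0 0 0 0.004 0 0 0;0 0 0 0.004 0 0 0;0 0 0 0.004 0 0 0'
```

```text
t: 4.45
eef_pos: [0.4972, 0.2526, 0.0645]
eef_rot: [2.22, 2.222, 0.002]
ft_force: [-1.0, 0.6, 0.5]
opening: 0.0003
t: 4.75
eef_pos: [0.4968, 0.2524, 0.0601]
eef_rot: [2.22, 2.222, 0.001]
ft_force: [0.7, 0.5, -0.9]
opening: -0.0004
```

```bash
python3 -m jog '0 0 0 0.001 0 0 0;0 0 0 0.0015 0 0 0;0 0 0 0.0015 0 0 0;0 0 0 0.0015 0 0 0'; python3 -m jog '0 0 0 0.001 0 0 0;0 0 0 0.001 0 0 0;0 0 0 0.001 0 0 0'
```

```text
t: 5.15
eef_pos: [0.4964, 0.2522, 0.0581]
eef_rot: [-2.22, -2.222, 0.0]
ft_force: [0.6, -0.0, -0.1]
opening: -0.0002
t: 5.45
eef_pos: [0.4963, 0.2522, 0.057]
eef_rot: [-2.22, -2.222, 0.0]
ft_force: [0.5, -0.6, 0.2]
opening: -0.0001
```

```bash
python3 - <<'E'
from h import *
print(r.read_state()['ft_force'])
f=cam('wrist'); save(f,'w2.png'); print(proj(f,[.4963,.2522,.057]))
f=cam('scene'); a=f['color'][180:260,280:370,::-1]; cv2.imwrite('pics/s2.png',cv2.resize(a,None,fx=7,fy=7,interpolation=cv2.INTER_CUBIC))
E
```

```text
[ 0.49313241 -0.64470003  0.24408696]
[223.97409414 262.08573144]
```

View pics/w2.png

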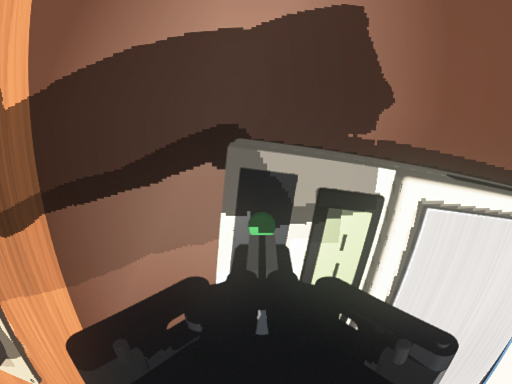

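View pics/s2.png

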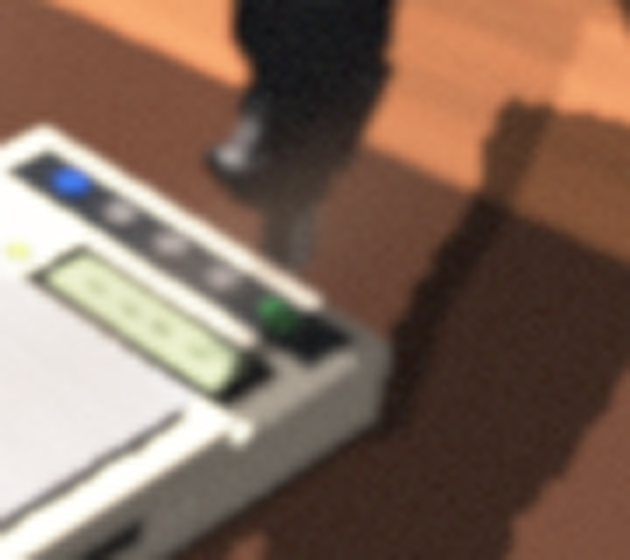

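```bash
python3 - <<'E'
from h import *
np.set_printoptions(precision=1,suppress=True)
w=cam('wrist'); s=cam('scene')
for z in [.057,.067,.077,.087,.097]:
    q=proj(s,[.4963,.2522,z]); print(z,proj(w,[.4963,.2522,z]),q,((q-[180,280])*7)[::-1])
a=w['color'][190:300,200:320,::-1]; cv2.imwrite('pics/w2z.png',cv2.resize(a,None,fx=5,fy=5,interpolation=cv2.INTER_CUBIC))
E
```

```text
0.057 [224. 262.] [225.2 319.1] [273.9 316.6]
0.067 [230.5 262. ] [222.9 319.4] [275.7 300.6]
0.077 [237.7 262. ] [220.6 319.6] [277.5 284.5]
0.087 [245.7 262. ] [218.3 319.9] [279.3 268.3]
0.097 [254.5 262. ] [216.  320.2] [281.1 251.9]
```

View pics/w2z.png

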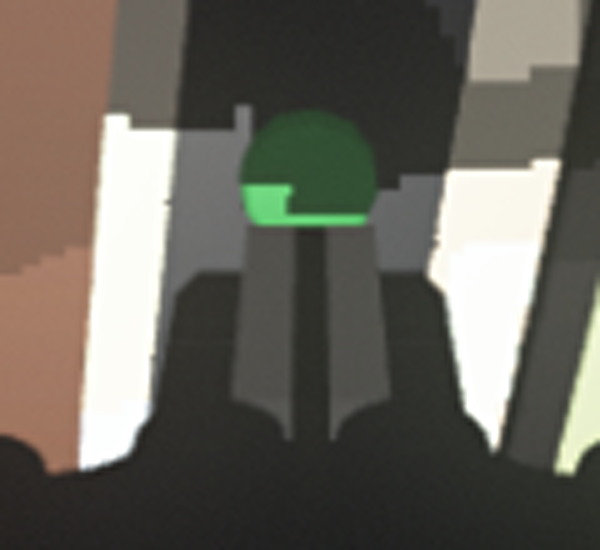

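```bash
for i in 1 2 ; do python3 -m jog '0 0 0 0.002 0 0 0;0 0 0 0.002 0 0 0;0 0 0 0.002 0 0 0' | egrep 'pos|force'; python3 -c "
from rig import r;print(r.read_state()['ft_force'],r.read_state()['joint_torque'])"; done
```

```text
eef_pos: [0.4963, 0.2522, 0.055]
ft_force: [-0.0, 0.2, 0.0]
[-0.04552373  0.19988759  0.04706952] [-1.16710558e-03 -4.01157260e+01  2.53951532e+01  2.48690652e-03
 -4.61015145e-05 -1.36694291e-05]
eef_pos: [0.4963, 0.2522, 0.053]
ft_force: [0.2, -0.3, 0.7]
[ 0.18931263 -0.2592219   0.70313538] [-4.99930920e-04 -4.01473618e+01  2.53172332e+01  2.68355077e-03
 -1.86962774e-05  1.98638674e-06]
```

```bash
for i in 1 2 ; do python3 -m jog '0 0 0 0.002 0 0 0;0 0 0 0.002 0 0 0;0 0 0 0.002 0 0 0' | egrep 'pos|force'; done; python3 - <<'E'
from h import *
w=cam('wrist'); 
a=w['color'][190:300,200:320,::-1]; cv2.imwrite('pics/w3z.png',cv2.resize(a,None,fx=5,fy=5,interpolation=cv2.INTER_CUBIC))
f=cam('scene'); a=f['color'][180:260,280:370,::-1]; cv2.imwrite('pics/s3.png',cv2.resize(a,None,fx=7,fy=7,interpolation=cv2.INTER_CUBIC))
E
```

```text
eef_pos: [0.4963, 0.2522, 0.051]
ft_force: [-0.7, 0.6, 0.1]
eef_pos: [0.4963, 0.2522, 0.049]
ft_force: [0.2, -1.5, 0.3]
```

View pics/w3z.png

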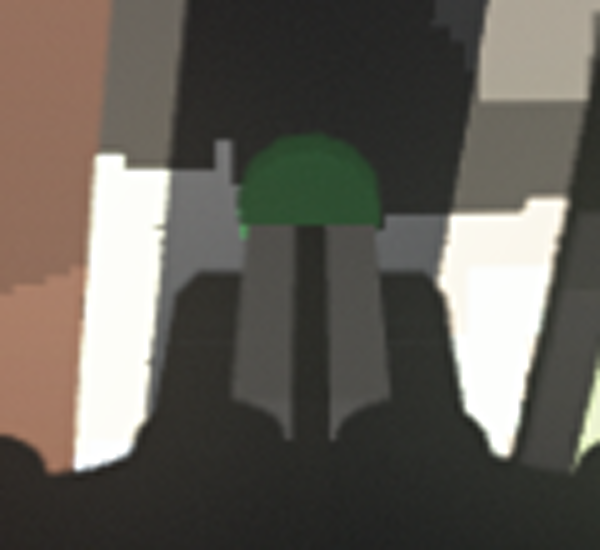

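View pics/s3.png

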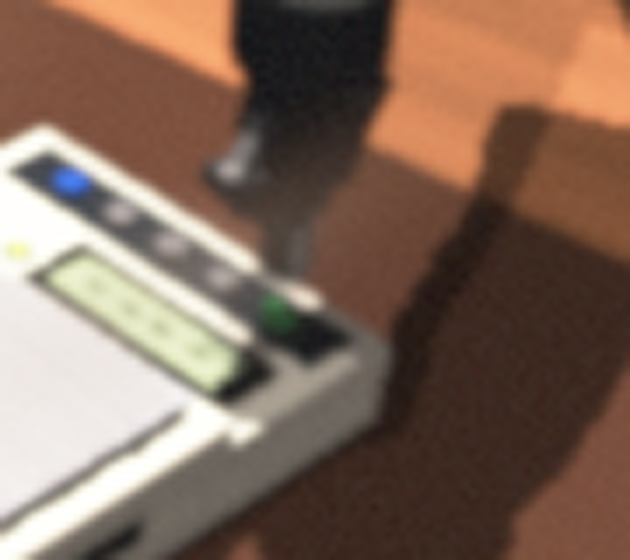

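```bash
python3 - <<'E'
from h import *
w=cam('wrist'); s=cam('scene'); np.set_printoptions(precision=1,suppress=True)
for dz in [0,.01,.015,.02,.025,.03]:
    q=proj(s,[.4963,.2522,.049+dz]);print(dz,proj(w,[.4963,.2632,.049+dz]),proj(w,[.4963,.2522,.049+dz]),((q-[180,280])*7)[::-1])
    # pad corners width in wrist
    print(proj(w,[.4963-.0145,.2632,.049+dz])[1],proj(w,[.4963+.0145,.2632,.049+dz])[1])
E
```

```text
0 [208.1 262. ] [224. 262.] [272.5 329.3]
239.18446812391124 284.81688489741936
0.01 [214. 262.] [230.5 262. ] [274.2 313.4]
238.00581375245912 286.0188340133029
0.015 [217.1 262. ] [234. 262.] [275.1 305.4]
237.37183458222526 286.6653028935032
0.02 [220.5 262. ] [237.7 262. ] [276.  297.4]
236.70521921272513 287.3450200197243
0.025 [224. 262.] [241.6 262. ] [276.9 289.4]
236.00357640346306 288.06041826304653
0.03 [227.7 262. ] [245.7 262. ] [277.8 281.3]
235.26430055894446 288.8141481319299
```

```bash
for i in 1 2 3 4; do python3 -m jog '0 0 0 0.002 0 0 0;0 0 0 0.002 0 0 0;0 0 0 0.002 0 0 0' | egrep 'pos|force'; done; python3 - <<'E'
from h import *
w=cam('wrist'); save(w,'w4.png')
E
```

```text
eef_pos: [0.4963, 0.2522, 0.047]
ft_force: [0.1, 1.0, 0.1]
eef_pos: [0.4963, 0.2522, 0.045]
ft_force: [0.8, -0.8, -0.2]
eef_pos: [0.4963, 0.2522, 0.043]
ft_force: [-0.5, 0.4, 0.3]
eef_pos: [0.4963, 0.2522, 0.041]
ft_force: [-1.0, 0.4, 0.5]
```

View pics/w4.png

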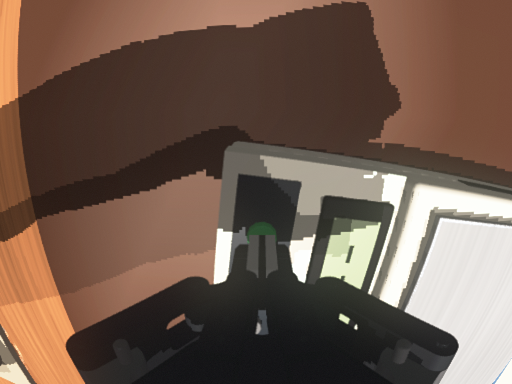

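```bash
for i in 1 2 3 4; do python3 -m jog '0 0 0 0.002 0 0 0;0 0 0 0.002 0 0 0;0 0 0 0.002 0 0 0' | egrep 'pos|force'; done; python3 - <<'E'
from h import *
w=cam('wrist'); save(w,'w5.png')
a=w['color'][190:300,200:320,::-1]; cv2.imwrite('pics/w5z.png',cv2.resize(a,None,fx=5,fy=5,interpolation=cv2.INTER_CUBIC))
E
```

```text
eef_pos: [0.4963, 0.2522, 0.039]
ft_force: [0.3, 0.3, 0.1]
eef_pos: [0.4963, 0.2522, 0.037]
ft_force: [0.2, -0.7, 0.5]
eef_pos: [0.4963, 0.2522, 0.035]
ft_force: [-0.0, 0.2, -0.3]
eef_pos: [0.4963, 0.2522, 0.033]
ft_force: [0.9, -1.0, -0.1]
```

View pics/w5z.png

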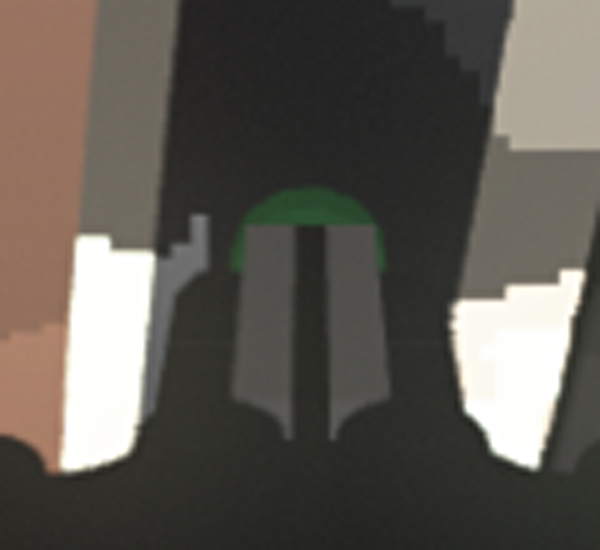

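```bash
for i in 1 2 3; do python3 -m jog '0 0 0 0.002 0 0 0;0 0 0 0.002 0 0 0;0 0 0 0.002 0 0 0' | egrep 'pos|force'; done; python3 -m jog '0 0 0 0.001 0 0 0;0 0 0 0.001 0 0 0;0 0 0 0.001 0 0 0' | egrep 'pos|force';python3 - <<'E'
from h import *
w=cam('wrist'); 
a=w['color'][190:300,200:320,::-1]; cv2.imwrite('pics/w6z.png',cv2.resize(a,None,fx=5,fy=5,interpolation=cv2.INTER_CUBIC))
E
```

```text
eef_pos: [0.4963, 0.2522, 0.031]
ft_force: [0.2, 0.1, -0.1]
eef_pos: [0.4963, 0.2522, 0.029]
ft_force: [-0.3, 1.3, -0.8]
eef_pos: [0.4967, 0.2523, 0.0273]
ft_force: [-0.4, -0.1, 2.1]
eef_pos: [0.4967, 0.2524, 0.0263]
ft_force: [0.7, 0.2, 2.0]
```

View pics/w6z.png

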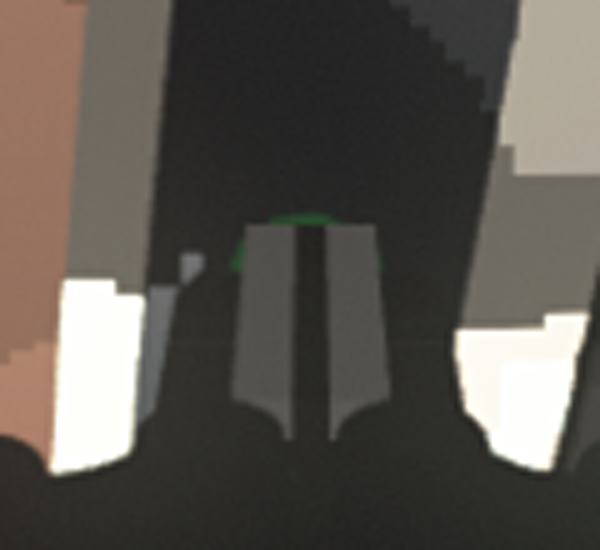

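```bash
python3 -m jog '0 0 0 0.001 0 0 0;0 0 0 0.001 0 0 0;0 0 0 0.001 0 0 0' | egrep 'pos|force';python3 -m jog '0 0 0 0.001 0 0 0;0 0 0 0.001 0 0 0;0 0 0 0.001 0 0 0' | egrep 'pos|force';python3 -m jog '0 0 0 0.001 0 0 0;0 0 0 0.001 0 0 0;0 0 0 0.001 0 0 0' | egrep 'pos|force'
```

```text
eef_pos: [0.4967, 0.2524, 0.0253]
ft_force: [0.8, 0.2, 3.5]
eef_pos: [0.4967, 0.2524, 0.0243]
ft_force: [0.2, 0.2, 4.2]
eef_pos: [0.4967, 0.2524, 0.0234]
ft_force: [0.7, 0.3, 5.0]
```

```bash
python3 -m jog '0 0 0 0.0007 0 0 0;0 0 0 0.0007 0 0 0;0 0 0 0.0007 0 0 0' | egrep 'pos|force';
```

```text
eef_pos: [0.4967, 0.2524, 0.0233]
ft_force: [-1.1, 0.1, 9.5]
```

```bash
python3 -m jog '0 0 0 -0.02 0 0 0;0 0 0 -0.035 0 0 0;0 -0.04 -0.005 -0.035 0 0 0;0 -0.085 -0.011 -0.035 0 0 0;0 -0.13 -0.017 -0.035 0 0 0;0 -0.142 -0.018 -0.035 0 0 0;0 -0.142 -0.018 -0.035 0 0 0;0 -0.142 -0.018 -0.035 0 0 0;0 -0.142 -0.018 -0.035 0 0 0';python3 - <<'E'
from h import *
np.set_printoptions(precision=4,suppress=True)
s=r.read_state()
w=cam('wrist'); save(w,'w7.png')
h=cv2.cvtColor(w['color'],cv2.COLOR_RGB2HSV)
for nm,lo,hi in [('g',45,80),('b',105,125)]:
        m=((h[:,:,0]>lo)&(h[:,:,0]<hi)&(h[:,:,1]>100)&(h[:,:,2]>50)).astype(np.uint8)
        n,l,st,ce=cv2.connectedComponentsWithStats(m)
        for i in range(1,n):
            p=onz(w,ce[i][::-1],.062)
            if st[i,4]>3 and np.hypot(p[0]-.487,p[1]-.18)<.12: print(nm,st[i],ce[i],p)
E
```

```text
t: 12.9
eef_pos: [0.4787, 0.1113, 0.0573]
eef_rot: [-2.219, -2.224, -0.0]
ft_force: [0.3, 0.8, -0.5]
opening: -0.0
g [278   0  30  13 299] [292.699    4.9197] [0.4958 0.2467 0.062 ]
b [247 215  27  21 468] [260.2393 225.6517] [0.4775 0.1122 0.062 ]
```

View pics/w7.png

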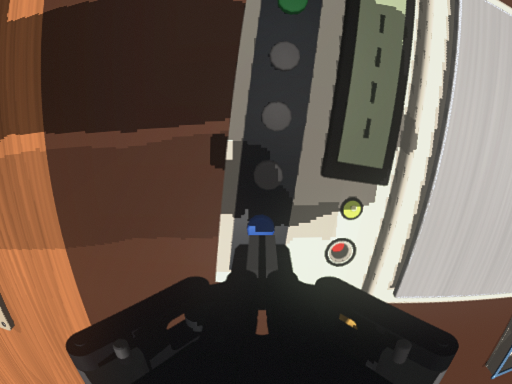

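```bash
python3 -m jog '0 0 -0.001 0.02 0 0 0;0 0 -0.001 0.026 0 0 0;0 0 -0.001 0.026 0 0 0;0 0 -0.001 0.029 0 0 0;0 0 -0.001 0.029 0 0 0;0 0 -0.001 0.031 0 0 0;0 0 -0.001 0.031 0 0 0' | egrep 'pos|force';python3 -m jog '0 0 0 0.001 0 0 0;0 0 0 0.001 0 0 0;0 0 0 0.001 0 0 0' | egrep 'pos|force';python3 -m jog '0 0 0 0.001 0 0 0;0 0 0 0.001 0 0 0;0 0 0 0.001 0 0 0' | egrep 'pos|force'
```

```text
eef_pos: [0.4783, 0.1104, 0.0269]
ft_force: [0.2, 0.2, 1.2]
eef_pos: [0.4783, 0.1104, 0.0259]
ft_force: [1.3, 0.8, 2.9]
eef_pos: [0.4782, 0.1104, 0.0247]
ft_force: [1.7, 0.5, 3.3]
```

```bash
python3 -m jog '0 0 0 0.001 0 0 0;0 0 0 0.001 0 0 0;0 0 0 0.001 0 0 0' | egrep 'pos|force'
```

```text
eef_pos: [0.4783, 0.1104, 0.0237]
ft_force: [2.5, 0.7, 4.7]
```

```bash
python3 -m jog '0 0 0 0.0008 0 0 0;0 0 0 0.0008 0 0 0;0 0 0 0.0008 0 0 0' | egrep 'pos|force'
```

```text
eef_pos: [0.4783, 0.1104, 0.0233]
ft_force: [1.3, 1.9, 7.6]
```

```bash
python3 -m jog '0 0 0 -0.04 0 0 0;0 0 0 -0.08 0 0 0;0 -0.02 0 -0.12 0 0 0;0.6 -0.06 0.005 -0.14 0 0 0;0.6 -0.105 0.01 -0.14 0 0 0;0.6 -0.15 0.015 -0.14 0 0 0;0.6 -0.19 0.021 -0.14 0 0 0;0.6 -0.21 0.021 -0.14 0 0 0;0.6 -0.21 0.021 -0.14 0 0 0;0.6 -0.21 0.021 -0.14 0 0 0;0.6 -0.21 0.021 -0.14 0 0 0' ;python3 - <<'E'
from h import *
np.set_printoptions(precision=4,suppress=True)
w=cam('wrist'); save(w,'w8.png'); print(proj(w,[.4995,-.137,.1495]))
for n in ['stylus_grip','access_hole','tool_block']: print(n,[(d['conf'],d['pixel']) for d in r.landmark_of(n,'wrist')[:2]])
f=cam('top'); a=f['color'][130:240,160:340,::-1]; cv2.imwrite('pics/top8z.png',cv2.resize(a,None,fx=4.4,fy=4.4,interpolation=cv2.INTER_CUBIC))
E
```

```text
t: 15.95
eef_pos: [0.4976, -0.0986, 0.1617]
eef_rot: [-2.218, -2.222, 0.002]
ft_force: [0.3, -0.1, 0.3]
opening: 0.0513
[264.7486 264.7005]
stylus_grip [(0.72, [247.0, 266.6])]
access_hole []
tool_block [(0.91, [240.8, 270.7])]
```

View pics/w8.png

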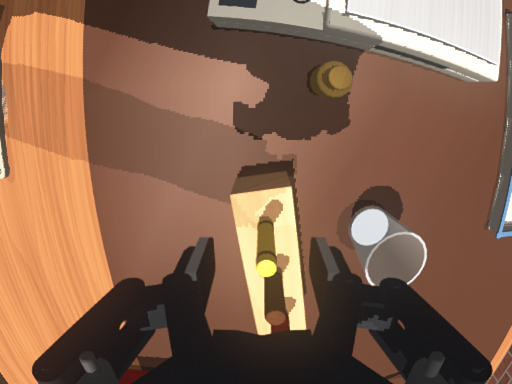

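View pics/top8z.png

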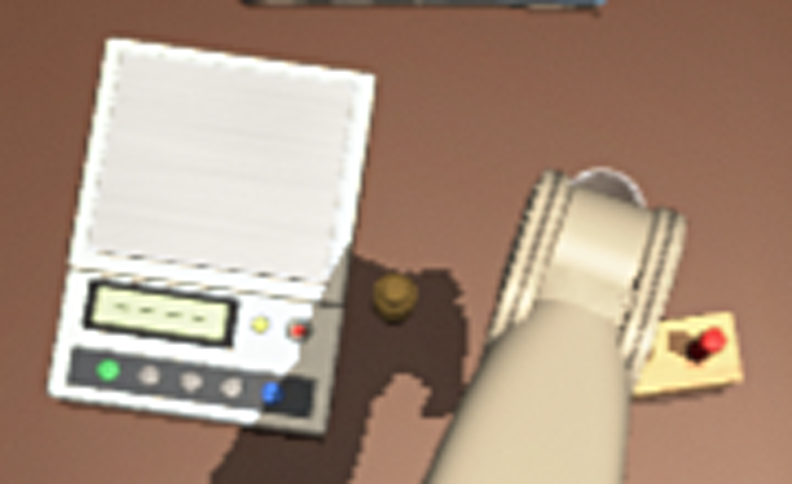

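```bash
python3 - <<'E'
from h import *
np.set_printoptions(precision=4,suppress=True)
w=cam('wrist'); t=cam('top'); s=cam('scene')
h=cv2.cvtColor(w['color'],cv2.COLOR_RGB2HSV)
m=((h[:,:,0]>24)&(h[:,:,0]<34)&(h[:,:,1]>150)&(h[:,:,2]>200)).astype(np.uint8)
n,l,st,ce=cv2.connectedComponentsWithStats(m)
for i in range(1,n):
    if st[i,4]>50: print(st[i],ce[i],onz(w,ce[i][::-1],.1495))
a=w['color'][200:340,170:360,::-1]; cv2.imwrite('pics/w8z.png',cv2.resize(a,None,fx=4,fy=4,interpolation=cv2.INTER_CUBIC))
E
```

```text
(no output)
```

View pics/w8z.png

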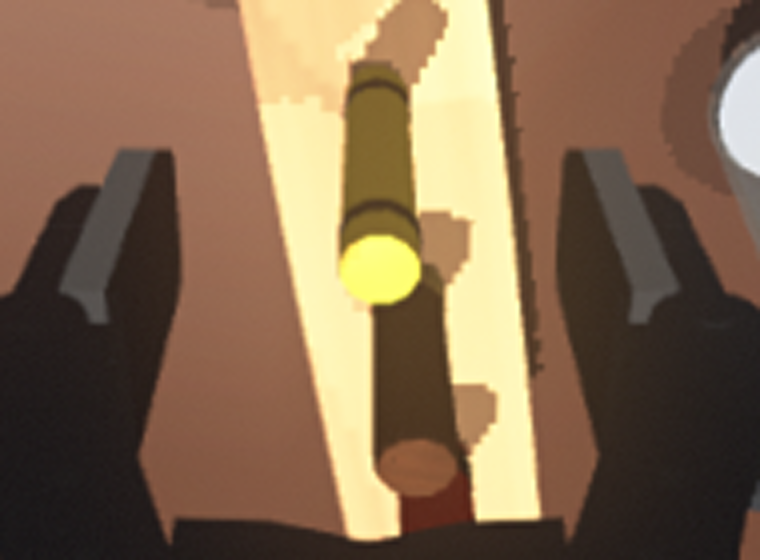

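```bash
python3 - <<'E'
from h import *
np.set_printoptions(precision=4,suppress=True)
w=cam('wrist'); s=r.read_state()
print(s['eef_pos'],onz(w,(266.9,264.9),.1495), onz(w,(218,264),.066))
# pad tip estimate when open: pads' tips row 200+150/4=237.5, cols 213.5, 311
Rt=R.from_rotvec(s['eef_rot']).as_matrix()
for px in [(237.5,213),(237.5,311.5)]:
    o,d=ray(w,px); 
    for dz in [.02,.03,.034,.04,.047,.05]:
        p=o+d*((s['eef_pos'][2]+dz)-o[2])/d[2]; print(px,dz,Rt.T@(p-s['eef_pos']))
E
```

```text
[ 0.4988 -0.0995  0.1627] [ 0.501  -0.1403  0.1495] [ 0.5008 -0.1354  0.066 ]
(237.5, 213) 0.02 [-0.     -0.0291 -0.02  ]
(237.5, 213) 0.03 [ 0.0049 -0.0272 -0.03  ]
(237.5, 213) 0.034 [ 0.0069 -0.0265 -0.034 ]
(237.5, 213) 0.04 [ 0.0099 -0.0254 -0.04  ]
(237.5, 213) 0.047 [ 0.0134 -0.0241 -0.047 ]
(237.5, 213) 0.05 [ 0.0149 -0.0236 -0.05  ]
(237.5, 311.5) 0.02 [-0.      0.0291 -0.02  ]
(237.5, 311.5) 0.03 [ 0.005   0.0272 -0.03  ]
(237.5, 311.5) 0.034 [ 0.0069  0.0265 -0.034 ]
(237.5, 311.5) 0.04 [ 0.0099  0.0253 -0.04  ]
(237.5, 311.5) 0.047 [ 0.0134  0.024  -0.047 ]
(237.5, 311.5) 0.05 [ 0.0149  0.0235 -0.05  ]
```

```bash
python3 - <<'E'
from h import *
np.set_printoptions(precision=4,suppress=True)
w=cam('wrist'); s=r.read_state()
Rt=R.from_rotvec(s['eef_rot']).as_matrix()
for row in [290,330,335]:
    o,d=ray(w,(row,262)); o=Rt.T@(o-s['eef_pos']); d=Rt.T@d
    if row==290: print('cam',o)
    for x in [0.02,.03,.038,.0425]: print(row,x,o+d*(x-o[0])/d[0])
E
```

```text
cam [ 0.0777 -0.0003 -0.1764]
290 0.02 [ 0.02   -0.0002 -0.0983]
290 0.03 [ 0.03   -0.0002 -0.1118]
290 0.038 [ 0.038  -0.0002 -0.1227]
290 0.0425 [ 0.0425 -0.0002 -0.1287]
330 0.02 [ 0.02   -0.0002 -0.117 ]
330 0.03 [ 0.03   -0.0002 -0.1273]
330 0.038 [ 0.038  -0.0002 -0.1355]
330 0.0425 [ 0.0425 -0.0002 -0.1401]
335 0.02 [ 0.02   -0.0002 -0.119 ]
335 0.03 [ 0.03   -0.0002 -0.1289]
335 0.038 [ 0.038  -0.0002 -0.1369]
335 0.0425 [ 0.0425 -0.0002 -0.1413]
```

```bash
python3 -m jog '0.6 -0.038 0.0017 0 0 0 0;0.6 -0.038 0.0017 0 0 0 0;0.6 -0.038 0.0017 0 0 0 0;0.6 -0.038 0.0017 0.04 0 0 0;0.6 -0.038 0.0017 0.04 0 0 0;0.6 -0.038 0.0017 0.04 0 0 0';python3 - <<'E'
from h import *
np.set_printoptions(precision=4,suppress=True)
w=cam('wrist'); save(w,'w9.png')
E
```

```text
t: 17.05
eef_pos: [0.4992, -0.1366, 0.122]
eef_rot: [-2.217, -2.221, 0.002]
ft_force: [-0.8, 0.2, 0.1]
opening: 0.051
```

View pics/w9.png

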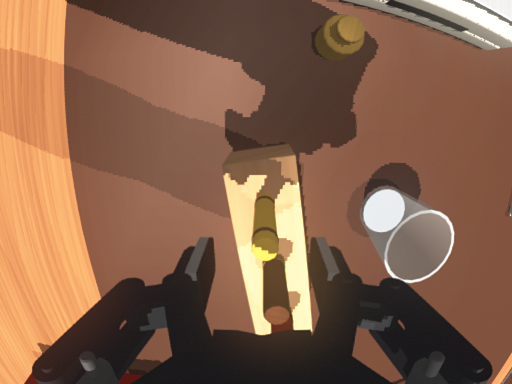

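```bash
python3 - <<'E'
from h import *
np.set_printoptions(precision=4,suppress=True)
w=cam('wrist'); print(r.read_state()['eef_pos'],onz(w,(248.5,264.5),.1495),proj(w,[.501,-.138,.1495]))
a=w['color'][180:300,200:330,::-1]; cv2.imwrite('pics/w9z.png',cv2.resize(a,None,fx=5,fy=5,interpolation=cv2.INTER_CUBIC))
E
```

```text
[ 0.5012 -0.1376  0.1239] [ 0.5018 -0.141   0.1495] [243.8512 263.2008]
```

View pics/w9z.png

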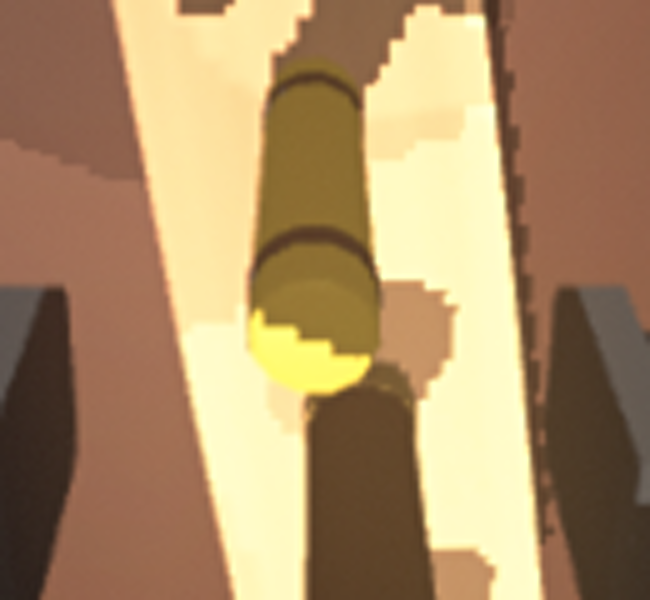

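```bash
python3 -m jog '0.6 -0.0025 0 0.02 0 0 0;0.6 -0.0025 0 0.04 0 0 0;0.6 -0.0025 0 0.05 0 0 0;0.6 -0.0025 0 0.06 0 0 0;0.6 -0.0025 0 0.06 0 0 0;0.6 -0.0025 0 0.06 0 0 0;0.6 -0.0025 0 0.06 0 0 0';python3 - <<'E'
from h import *
np.set_printoptions(precision=4,suppress=True)
w=cam('wrist'); save(w,'w10.png'); print(r.read_state()['eef_pos'])
E
```

```text
t: 17.85
eef_pos: [0.5014, -0.1406, 0.0636]
eef_rot: [2.219, 2.221, 0.001]
ft_force: [-0.1, 0.1, 0.0]
opening: 0.0512
[ 0.5013 -0.1406  0.0635]
```

View pics/w10.png

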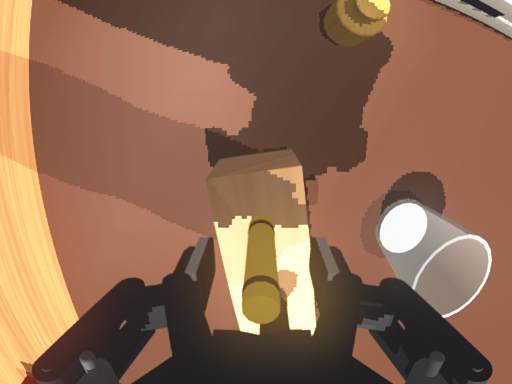

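```bash
python3 -m jog '0.3 0 0 0 0 0 0;0.1 0 0 0 0 0 0;0 0 0 0 0 0 0;0 0 0 0 0 0 0;0 0 0 0 0 0 0;0 0 0 0 0 0 0;0 0 0 0 0 0 0;0 0 0 0 0 0 0' 50;python3 - <<'E'
from h import *
w=cam('wrist'); save(w,'w11.png')
E
```

```text
t: 18.7
eef_pos: [0.5009, -0.1404, 0.063]
eef_rot: [2.22, 2.222, 0.001]
ft_force: [0.7, 0.1, 4.7]
opening: 0.0148
```

View pics/w11.png

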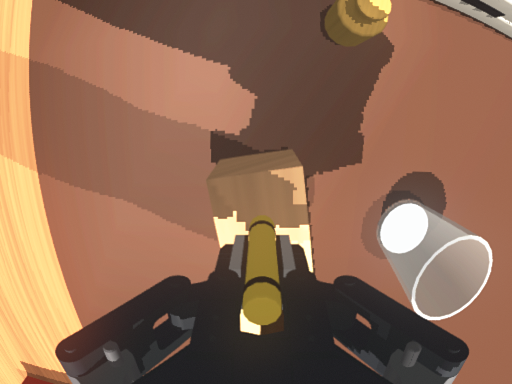

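```bash
python3 -m jog '0 0 0 -0.01 0 0 0;0 0 0 -0.02 0 0 0;0 0 0 -0.035 0 0 0;0 0 0 -0.055 0 0 0;0 0 0 -0.08 0 0 0;0 0 0 -0.1 0 0 0;0 0 0 -0.11 0 0 0;0 0 0 -0.11 0 0 0;0 0 0 -0.11 0 0 0';python3 - <<'E'
from h import *
w=cam('wrist'); save(w,'w12.png')
f=cam('scene'); a=f['color'][100:230,180:310,::-1]; cv2.imwrite('pics/s12.png',cv2.resize(a,None,fx=4.5,fy=4.5,interpolation=cv2.INTER_CUBIC))
E
```

```text
t: 19.65
eef_pos: [0.5, -0.1401, 0.172]
eef_rot: [-2.22, -2.222, 0.001]
ft_force: [-0.3, -0.3, -0.5]
opening: 0.0148
```

View pics/w12.png

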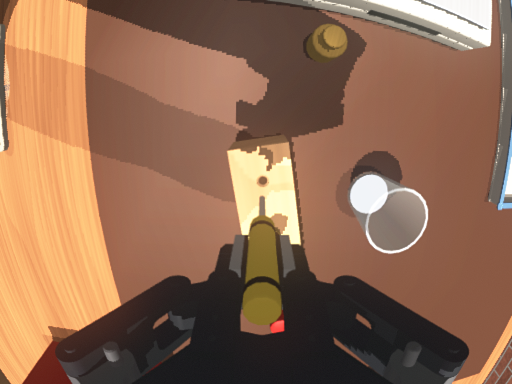

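View pics/s12.png

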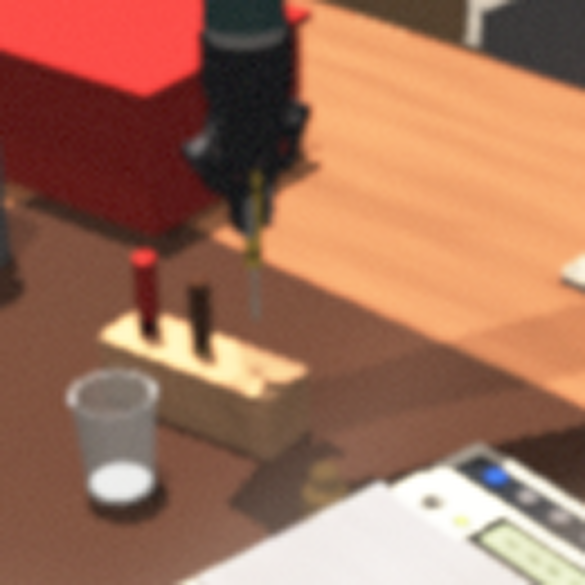

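```bash
python3 - <<'E'
from h import *
np.set_printoptions(precision=4,suppress=True)
w=cam('wrist'); s=r.read_state(); print(s['eef_pos'])
for z in [.115,.119,.123]:print(proj(w,[s['eef_pos'][0],s['eef_pos'][1],z]))
a=w['color'][160:300,200:330,::-1]; cv2.imwrite('pics/w12z.png',cv2.resize(a,None,fx=5.5,fy=5.5*.75,interpolation=cv2.INTER_CUBIC))
f=cam('scene'); print(proj(f,[s['eef_pos'][0],s['eef_pos'][1],.119]), 'seen',100+318/4.5,180+255/4.5)
E
```

```text
[ 0.4994 -0.1398  0.1712]
[196.4977 262.2262]
[198.0532 262.2212]
[199.6582 262.216 ]
[170.6237 236.2709] seen 170.66666666666669 236.66666666666666
```

View pics/w12z.png

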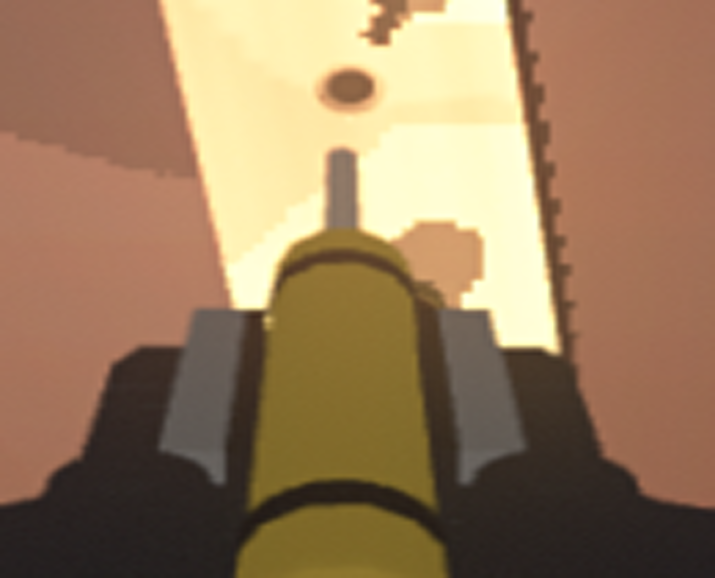

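```bash
python3 -m jog '0 0.04 0.006 0 0 0 0;0 0.085 0.013 0 0 0 0;0 0.13 0.02 0 0 0 0;0 0.175 0.027 0 0 0 0;0 0.21 0.032 0 0 0 0;0 0.232 0.035 0 0 0 0;0 0.232 0.035 0.02 0 0 0;0 0.232 0.035 0.03 0 0 0;0 0.232 0.035 0.03 0 0 0;0 0.232 0.035 0.03 0 0 0;0 0.232 0.035 0.03 0 0 0';python3 - <<'E'
from h import *
np.set_printoptions(precision=4,suppress=True)
w=cam('wrist'); save(w,'w13.png'); s=r.read_state(); print(s['eef_pos'])
a=w['color'][140:270,200:330,::-1]; cv2.imwrite('pics/w13z.png',cv2.resize(a,None,fx=4.5,fy=4.5,interpolation=cv2.INTER_CUBIC))
for n in ['access_hole','stylus_tip']: print([(d['conf'],d['pixel']) for d in r.landmark_of(n,'wrist')[:2]])
print(proj(w,[.5347,.0927,.056]), proj(w,s['eef_pos']-[0,0,.053]))
E
```

```text
t: 20.95
eef_pos: [0.5357, 0.0912, 0.1431]
eef_rot: [2.221, 2.221, 0.001]
ft_force: [-0.5, 0.3, 0.3]
opening: 0.0144
[0.5359 0.0913 0.1434]
[(0.67, [192.2, 259.0]), (0.45, [121.0, 416.8])]
[(0.81, [195.9, 260.9])]
[184.3338 260.8667] [197.7332 262.2764]
```

View pics/w13.png

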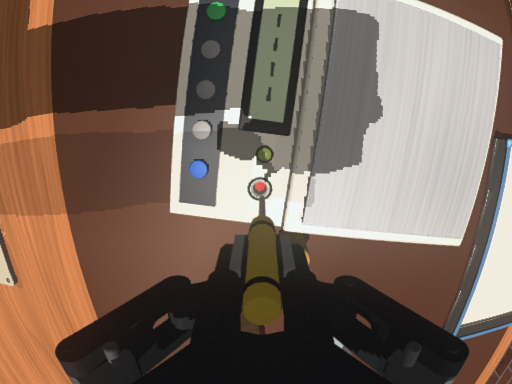

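View pics/w13z.png

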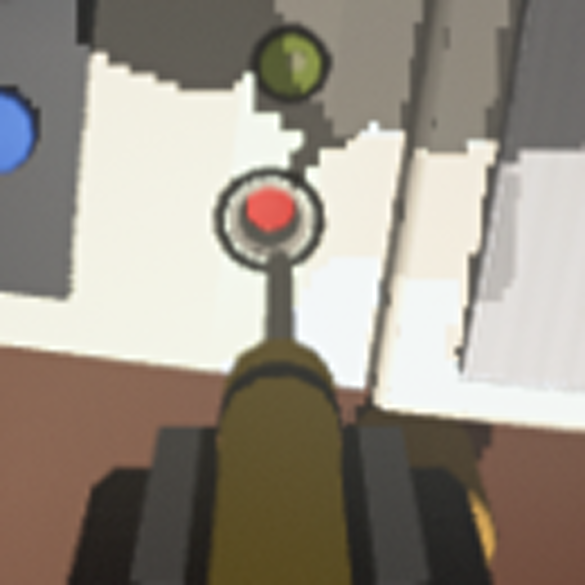

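```bash
python3 - <<'E'
from h import *
np.set_printoptions(precision=4,suppress=True)
w=cam('wrist'); s=r.read_state(); p=s['eef_pos']; print(p)
print('hole',onz(w,(188.2,259.6),.056),'tip',[onz(w,(197,261.7),p[2]-d) for d in (.05,.053,.056)])
# red key
h=cv2.cvtColor(w['color'],cv2.COLOR_RGB2HSV)
m=(((h[:,:,0]<8)|(h[:,:,0]>172))&(h[:,:,1]>130)&(h[:,:,2]>120)).astype(np.uint8); m[:170]=0;m[200:]=0
n,l,st,ce=cv2.connectedComponentsWithStats(m)
for i in range(1,n):
    if st[i,4]>20: print(st[i],ce[i],onz(w,ce[i][::-1],.046))
t=cam('top'); h=cv2.cvtColor(t['color'],cv2.COLOR_RGB2HSV)
E
```

```text
[0.5358 0.0915 0.1433]
hole [0.5337 0.0891 0.056 ] tip [array([0.5356, 0.093 , 0.0933]), array([0.5356, 0.092 , 0.0903]), array([0.5356, 0.091 , 0.0873])]
[255 182  10   9  73] [259.3836 186.3562] [0.5335 0.0879 0.046 ]
```

```bash
python3 -m jog '0 -0.002 -0.002 0 0 0 0;0 -0.002 -0.002 0.015 0 0 0;0 -0.002 -0.002 0.024 0 0 0;0 -0.002 -0.002 0.024 0 0 0;0 -0.002 -0.002 0.024 0 0 0';python3 - <<'E'
from h import *
np.set_printoptions(precision=4,suppress=True)
w=cam('wrist'); s=r.read_state(); print(s['eef_pos'])
a=w['color'][140:270,200:330,::-1]; cv2.imwrite('pics/w14z.png',cv2.resize(a,None,fx=4.5,fy=4.5,interpolation=cv2.INTER_CUBIC))
t=cam('top');a=t['color'][170:240,190:260,::-1]; cv2.imwrite('pics/t14z.png',cv2.resize(a,None,fx=7,fy=7,interpolation=cv2.INTER_CUBIC))
E
```

```text
t: 21.7
eef_pos: [0.5329, 0.0897, 0.1184]
eef_rot: [-2.22, -2.222, 0.001]
ft_force: [-0.3, -0.5, -0.4]
opening: 0.0148
[0.5334 0.0898 0.1188]
```

View pics/w14z.png

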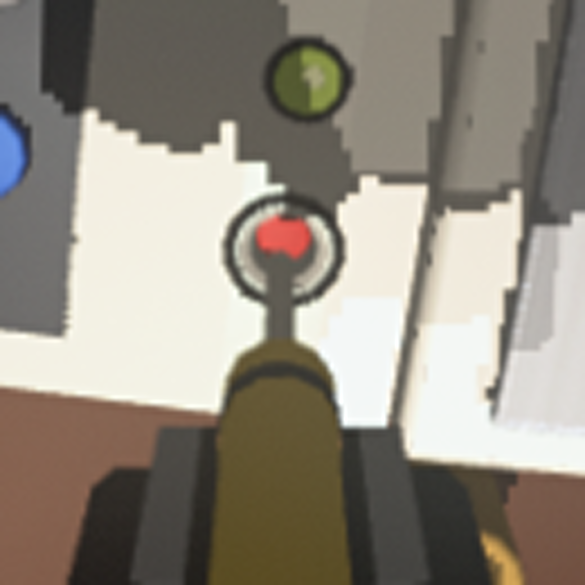

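```bash
python3 -m jog '0 -0.0008 0.0004 0.004 0 0 0;0 -0.0008 0.0004 0.008 0 0 0;0 -0.0008 0.0004 0.012 0 0 0;0 -0.0008 0.0004 0.015 0 0 0;0 -0.0008 0.0004 0.015 0 0 0;0 -0.0008 0.0004 0.015 0 0 0';python3 - <<'E'
from h import *
np.set_printoptions(precision=4,suppress=True)
w=cam('wrist'); s=r.read_state(); print(s['eef_pos'],s['ft_force'])
a=w['color'][140:270,200:330,::-1]; cv2.imwrite('pics/w15z.png',cv2.resize(a,None,fx=4.5,fy=4.5,interpolation=cv2.INTER_CUBIC))
E
```

```text
t: 22.4
eef_pos: [0.5335, 0.089, 0.1035]
eef_rot: [-2.22, -2.222, 0.0]
ft_force: [-0.3, 0.5, -0.6]
opening: 0.0149
[0.5337 0.089  0.1036] [0.1327 0.0022 0.6762]
```

View pics/w15z.png

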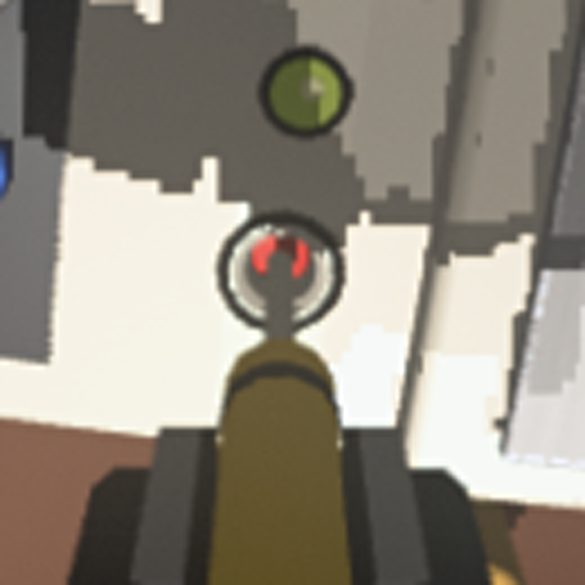

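```bash
for i in 1; do python3 -m jog '0 0 0 0.003 0 0 0;0 0 0 0.003 0 0 0;0 0 0 0.003 0 0 0' | egrep 'pos|force'; python3 -m jog '0 0 0 0.0015 0 0 0;0 0 0 0.0015 0 0 0;0 0 0 0.0015 0 0 0' | egrep 'pos|force'; python3 -m jog '0 0 0 0.001 0 0 0;0 0 0 0.001 0 0 0;0 0 0 0.001 0 0 0' | egrep 'pos|force';python3 -m jog '0 0 0 0.001 0 0 0;0 0 0 0.001 0 0 0;0 0 0 0.001 0 0 0' ; done
```

```text
eef_pos: [0.5336, 0.089, 0.1005]
ft_force: [0.3, 0.4, 0.3]
eef_pos: [0.5337, 0.089, 0.0991]
ft_force: [0.8, 0.5, 0.2]
eef_pos: [0.5337, 0.089, 0.0983]
ft_force: [0.1, -0.2, 2.4]
t: 23.65
eef_pos: [0.5338, 0.089, 0.0973]
eef_rot: [2.22, 2.222, 0.0]
ft_force: [-0.3, -0.6, 2.5]
opening: 0.0145
```

```bash
for i in 1; do python3 -m jog '0 0 0 0.001 0 0 0;0 0 0 0.001 0 0 0;0 0 0 0.001 0 0 0' | egrep 'pos|force'; python3 -m jog '0 0 0 0.001 0 0 0;0 0 0 0.001 0 0 0;0 0 0 0.001 0 0 0' | egrep 'pos|force'; python3 -m jog '0 0 0 0.0006 0 0 0;0 0 0 0.0006 0 0 0;0 0 0 0.0006 0 0 0' ; done
```

```text
eef_pos: [0.5338, 0.089, 0.0962]
ft_force: [-0.5, -0.7, 4.5]
eef_pos: [0.5338, 0.089, 0.0953]
ft_force: [-0.8, -0.4, 3.8]
t: 24.55
eef_pos: [0.5339, 0.089, 0.0949]
eef_rot: [2.22, 2.222, 0.001]
ft_force: [-0.8, -0.3, 5.9]
opening: 0.0147
```

```bash
python3 -m jog '0 0 0 0.0004 0 0 0;0 0 0 0.0004 0 0 0;0 0 0 0.0004 0 0 0;0 0 0 0.0004 0 0 0;0 0 0 0.0004 0 0 0;0 0 0 0.0004 0 0 0;0 0 0 0.0004 0 0 0;0 0 0 0.0004 0 0 0'; python3 - <<'E'
from h import *
np.set_printoptions(precision=4,suppress=True)
w=cam('wrist')
for i in range(5): s=r.read_state(); print(s['t'],s['eef_pos'],s['ft_force']); cam('top')
a=w['color'][140:270,200:330,::-1]; cv2.imwrite('pics/w16z.png',cv2.resize(a,None,fx=4.5,fy=4.5,interpolation=cv2.INTER_CUBIC))
f=cam('scene'); a=f['color'][130:270,190:340,::-1]; cv2.imwrite('pics/s16.png',cv2.resize(a,None,fx=4.2,fy=4.2,interpolation=cv2.INTER_CUBIC))
E
```

```text
t: 25.35
eef_pos: [0.5339, 0.089, 0.0947]
eef_rot: [2.22, 2.222, 0.001]
ft_force: [-1.5, -0.2, 6.8]
opening: 0.015
25.4 [0.534  0.089  0.0948] [-1.5592  0.3375  7.2228]
25.45 [0.534  0.089  0.0948] [-2.0352  0.6788  7.8955]
25.5 [0.534  0.089  0.0948] [-0.8109 -0.1931  7.1135]
25.55 [0.5339 0.089  0.0947] [-0.5888 -0.1423  6.7796]
25.6 [0.534  0.089  0.0948] [-0.2663 -0.2778  7.0135]
```

View pics/w16z.png

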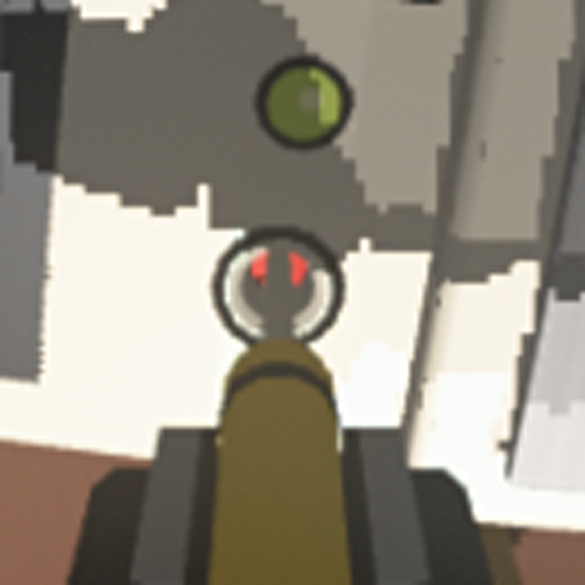

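View pics/s16.png

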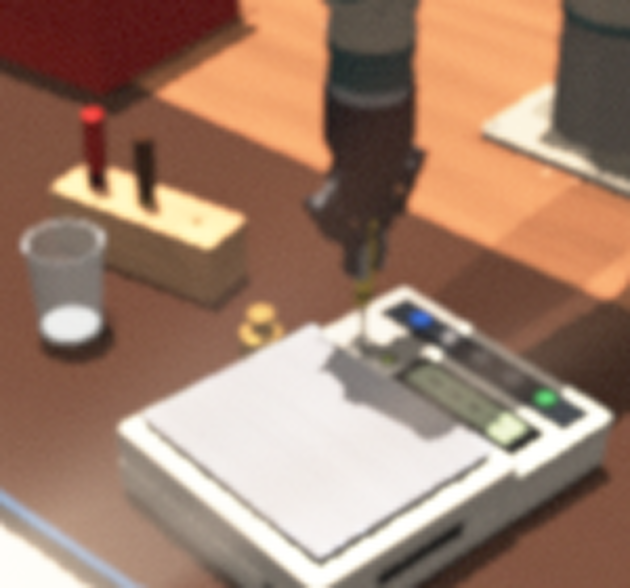

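```bash
python3 -c "
from rig import r
print(r.finish_job()); s=r.read_state(); print(s['t'],s['eef_pos'],s['ft_force'],s['opening'])"
```

```text
the job is handed in; nothing more can be done
None
the job is handed in; nothing more can be done
```

I pressed the green power key and then the blue zero key fully down and let each come back up. I then took the yellow stylus from the tool block, went through the access hole, and handed the job in at about 25.6 s with it holding the red calibration key down. Handing in gives no verdict, so I don't know the official result.

- **Key presses:** Each key went down about 4 mm. The force rose from about 2 N to about 5 N, then jumped to 9.5 N (green) and 7.6 N (blue) once the key bottomed.
- **Calibration key:** The stylus pushed it about 4 mm down, with a steady force of about 7 N. The gripper opening of 15 mm showed the 16 mm handle was still held, with grip set to 50 N. The wrist picture showed the rod centred in the hole on the red key.
- **Other things on the bench:** In the last scene picture the screwdriver, file, cup and check weight looked where they started. The pan and grey keys were not touched as far as I could see, but I took no force or travel reading for them.
- **One disagreement:** With the gripper shut, the real fingertips ended about 34 mm behind the reported TCP. I found the green key's top by lowering in small steps until the force rose, then allowed for that offset on the blue key and the grasp.
- **Camera agreement:** The cameras differed by 2–4 mm on key positions and about 3 mm on the hole. I corrected the last approach from the wrist view.

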